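# Tip the brass nuts out of the flip-top caddy

### The arm

A 6-joint arm with a two-finger parallel gripper is mounted at the origin on the work surface. World frame = base frame: x ahead of the robot, y to its left, z up, the work surface at z = 0. Lengths are in m, angles in rad, forces in N, time in s.
With the tool pointing down it reaches from about 0.35 to 0.8 m from the base axis. Payload 7.3 kg.
Tool frame: the origin (TCP) lies between the finger pads; the fingertips stand 25 mm ahead of it and the grasp point (between the pads) lies 6 mm ahead of it (r.tip_extent is the distance from the TCP to the fingertips, in m); z points along the fingers, y is the direction in which the jaws open and shut (so a half turn about z gives the same grasp; the last joint's range is limited). The gripper opens to 85 mm and grips with 20 to 120 N. Pads are 22 mm wide; open, the fingers measure 114 mm over their backs; the gripper's body (76 mm by 85 mm) begins 54 mm behind the grasp point. The pads swing forward as they close: fully open they stand 13 mm farther back than shut.
Start: joints at [1.159, 0.342, 1.524, -0, 1.275, -0.146], TCP at [0.138, 0.507, 0.256] pointing down, gripper open.
Joint ranges: [-2.53, 2.53], [-0.77, 2.02], [0.04, 2.7], [-1, 4.14], [0.28, 2.66], [-3.11, 3.11]. Speed limits (rad/s): [2.57, 2.57, 3.14, 3.14, 3.14, 3.14].

### API

Orientations are given as a unit quaternion [x, y, z, w].
In Python, from workcell import r, command_gripper, optics gives the robot as it stands. The module is installed in compiled form; this text tells all that it offers. Calls block until the motion is done:
- r.reach(position, orientation): joint-space move of the TCP to a pose.
- r.move_straight(position, orientation=None, speed=0.15, max_force=None): straight line of the TCP; orientation=None keeps the orientation; speed is the mean speed in m/s. With max_force (N) it stops when the force on the tool has changed by that much, and returns True; else False.
- r.movej(angles): joint-space move.
- command_gripper(opening, force=None): finger opening in m; force is the grip in N (None keeps the last); returns when the fingers have stopped.
- r.hold(seconds).
- r.solve_ik(position, orientation): joint angles nearest the present ones, or None.
- r.read_state(): the state.
- optics.get_image(name): name is "scene" or "top"; returns (picture, depth): 480x640x3 uint8, red, green, blue; 480x640 float32, m along the optical axis (not along the pixel's ray), 0 where there is no reading.
- optics.camera_model(name): a dict with "K" (3x3 intrinsics, pixels), "R" (3x3) and "t" (3): a world point X has camera coordinates R X + t. Camera axes: x right, y down, z forward; pixel columns grow to the right and rows downward; lengths in m; the calibration is good to about 2 mm. A picture is of the moment at which its call begins. camera_model takes no time and is no camera call.
A pose or a line that the arm cannot do raises r.PlanningError and nothing moves.
- r.finish_job(): hands the job in, once; it reports no verdict.
The state is a dict: "time_s": time; "joint_positions": joint angles; "dq": joint speeds; "tau": joint torques, N m; "eef_pos": TCP position; "eef_rot": TCP orientation; "contact_force": force on the tool from outside, world axes, zero at the start; "torque": the same for the moment, N m; "grip_width": finger opening in m.
Only numpy, scipy, OpenCV 4.12 (cv2) and the standard library are available. Lean on these libraries where they do the work, as an engineer would, in place of code of your own. Each camera call takes 0.05 s, during which the arm holds its last target.

### The job

Pick up the teal flip-top caddy and tip it over the aluminium tray, flap end down, just far enough that its flap swings open and both brass nuts slide out into the tray; never turn it upside down. Then set the caddy down (do not drop it) upright on the bench, clear of the tray, and let go.

Things in the scene. Friction and masses are not known exactly. Their poses are not given: they have to be found in the camera images.
- teal_caddy_mid (a point): Centre, 30 mm up, of the loose teal box, 90 long (x) x 60 wide (y) x 60 mm high, 0.3 kg; grip its flat rigid side walls from above. Clear fixed roof. Its -x end, at first facing the robot's right (-y) within 25 degrees, is a free grey flap hinged along the top, shut by its weight; tipped -x end down it swings out and the nuts slide out by 25 to 45 degrees. Bystander: a red caddy of the same shape.
- tray_in (a point): Centre of the inner floor (5 mm above the bench) of the fixed square aluminium tray, 170 x 170 mm outside, 35 mm high, open on top, walls 5 mm; axes x and y along its sides, z up.
- nut_a_mid (a point): Centre of the first square brass nut, 20 x 20 x 10 mm, 30 g, z through its thickness. It starts lying on the 3 mm floor inside the teal caddy, seen through the clear roof, and slides easily.
- nut_b_mid (a point): Centre of the second brass nut, the same, beside the first in the teal caddy.
Mind the look-alikes: they are no part of the job. Of the things shaped like the part that bears tray_in, the aluminium one is meant.

How it is judged:
By the outcome, as a careful person would: the job done as asked, in the order asked, and still so for the second after the job is handed in, with the robot touching nothing.
It also fails if it takes over 48 s, if anything falls off the work surface, if the arm or the gripper's body presses on something with over 40 N, if the wrist force passes 120 N, or if a joint passes its speed limit or range.

## Working session

There is one attempt and no reset: what is moved stays moved. The work goes in short steps, each a Python script; the robot and the scene stay as the last script left them, time stands still between calls to the robot, and variables do not carry over. Pictures are saved under pics/ and viewed, and the job is handed in when it is done.

```bash
mkdir -p pics; python3 - <<'E'
from workcell import r, command_gripper, optics
import cv2, numpy as np
for n in ("scene","top"):
    p,d=optics.get_image(n); cv2.imwrite(f"pics/{n}0.png",p[:,:,::-1]); np.save(f"{n}0.npy",d); np.save(f"{n}0p.npy",p)
    print(n,optics.camera_model(n))
s=r.read_state(); print(s["time_s"],s["eef_rot"],s["grip_width"])
E
```

```text
scene {'K': array([[436.52296942,   0.        , 317.30940514],
       [  0.        , 436.52296942, 237.34861987],
       [  0.        ,   0.        ,   1.        ]]), 'R': array([[-0.86373576,  0.5036934 , -0.01592119],
       [ 0.30293245,  0.4937036 , -0.81516175],
       [-0.40273125, -0.7089074 , -0.57901454]]), 't': array([ 0.42390565, -0.10117684,  0.9730811 ])}
top {'K': array([[435.79556838,   0.        , 315.13185489],
       [  0.        , 435.79556838, 246.46112395],
       [  0.        ,   0.        ,   1.        ]]), 'R': array([[-0.01393574, -0.99895393,  0.04355268],
       [-0.98951041,  0.00751425, -0.144266  ],
       [ 0.14378782, -0.04510628, -0.98858003]]), 't': array([-0.0052875 ,  0.48107305,  0.72600281])}
0.1 [ 1.32505007e-01  9.91182089e-01 -6.72688597e-04 -1.94468545e-04] 0.08556457419732488
```

```bash
ls pics
```

```text
scene0.png
top0.png
```

View pics/scene0.png

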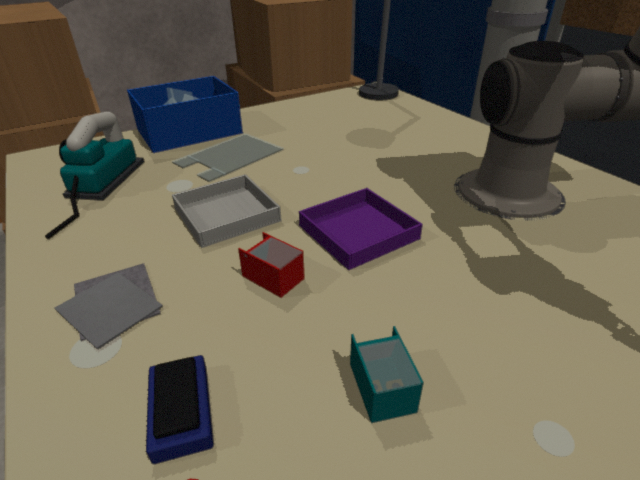

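View pics/top0.png

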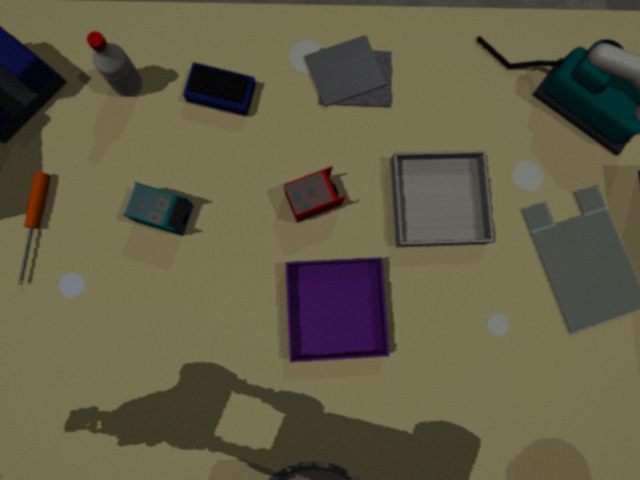

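The teal caddy is at top ≈(158,208) and scene ≈(385,378), with its flap end towards +columns (-y). The aluminium tray is at top ≈(443,198). Its look-alikes are the purple tray and the red caddy.

```bash
cat > h.py <<'E'
from workcell import r, command_gripper, optics
import cv2, numpy as np
def cloud(n,d):
    m=optics.camera_model(n);K,R,t=m["K"],m["R"],np.array(m["t"])
    v,u=np.mgrid[:480,:640]; P=np.stack([(u-K[0,2])/K[0,0]*d,(v-K[1,2])/K[1,1]*d,d],-1)
    return (P-t)@R
def onplane(n,u,v,z):
    m=optics.camera_model(n);K,R,t=m["K"],m["R"],np.array(m["t"])
    c=-R.T@t; w=R.T@np.array([(u-K[0,2])/K[0,0],(v-K[1,2])/K[1,1],1]); return c+w*(z-c[2])/w[2]
def proj(n,X):
    m=optics.camera_model(n); p=m["K"]@(m["R"]@np.array(X)+m["t"]); return p[:2]/p[2]
E
python3 - <<'E'
from h import *
for n in ("scene","top"):
    d=np.load(f"{n}0.npy");p=np.load(f"{n}0p.npy");C=cloud(n,d)
    hsv=cv2.cvtColor(p,cv2.COLOR_RGB2HSV)
    roi=(slice(165,245),slice(110,210)) if n=="top" else (slice(320,425),slice(340,430))
    m=np.zeros(d.shape,bool); m[roi]=True
    teal=m&(hsv[...,0]>80)&(hsv[...,0]<100)&(hsv[...,1]>120)&(d>0)
    X=C[teal]; print(n,"teal",len(X),np.percentile(X,[1,50,99],axis=0).round(4).tolist())
    up=m&(d>0)&(C[...,2]>.012)&(C[...,2]<.1); X=C[up]
    for lo,hi in((.02,.1),(.05,.07)):
        Y=X[(X[:,2]>lo)&(X[:,2]<hi)]
        if len(Y)>20: print(n,lo,len(Y),cv2.minAreaRect((Y[:,:2]*1000).astype(np.float32)), Y[:,2].max())
    br=m&(hsv[...,0]<25)&(hsv[...,1]>0)
    roi=(slice(140,255),slice(380,505)) if n=="top" else (slice(170,250),slice(165,290))
    m[:]=False;m[roi]=True
    Y=C[m&(d>0)&(C[...,2]>.025)&(C[...,2]<.045)]
    print(n,"tray",len(Y),cv2.minAreaRect((Y[:,:2]*1000).astype(np.float32)),np.median(Y[:,2]))
    img=p[165:250,105:215] if n=="top" else p[320:430,335:435]
    cv2.imwrite(f"pics/crop_{n}.png",cv2.resize(img[:,:,::-1],None,fx=5.5,fy=5.4,interpolation=cv2.INTER_CUBIC))
E
```

```text
scene teal 2380 [[0.5122, 0.2174, 0.0041], [0.5688, 0.2982, 0.0382], [0.5891, 0.3139, 0.0617]]
scene 0.02 4118 ((547.73876953125, 263.19586181640625), (92.42424774169922, 60.941123962402344), 72.72027587890625) 0.06298917311207121
scene 0.05 2997 ((547.8041381835938, 263.6553955078125), (91.52372741699219, 60.80485534667969), 72.76117706298828) 0.06298917311207121
scene tray 1203 ((569.85986328125, -241.1460723876953), (171.5957794189453, 174.41275024414062), 1.3769832849502563) 0.03202983816453003
top teal 509 [[0.5078, 0.2117, 0.0017], [0.5309, 0.239, 0.0584], [0.5846, 0.3056, 0.0624]]
top 0.02 2124 ((549.1728515625, 261.0099182128906), (91.17295837402344, 60.603397369384766), 72.53836059570312) 0.06362463983492916
top 0.05 1714 ((549.2157592773438, 261.02978515625), (91.08893585205078, 60.5513801574707), 72.49327850341797) 0.06362463983492916
top tray 1395 ((571.052978515625, -243.75845336914062), (170.47262573242188, 171.35809326171875), 1.3800314664840698) 0.03314269393374476
```

View pics/crop_top.png

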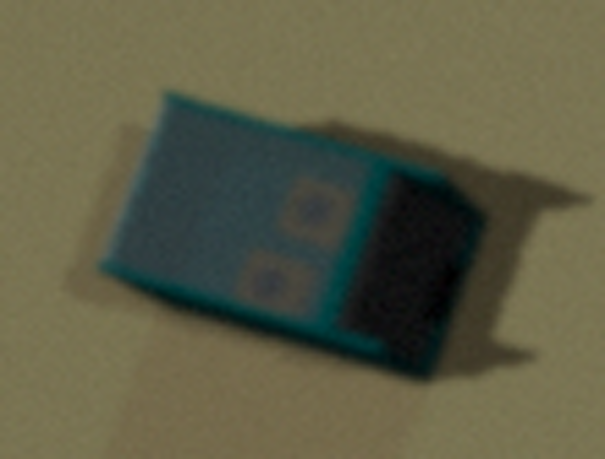

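View pics/crop_scene.png

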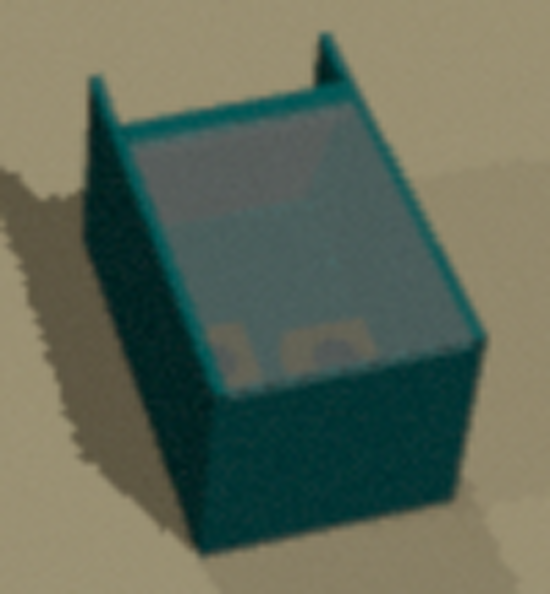

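```bash
cat >> h.py <<'E'
from scipy.spatial.transform import Rotation as Ro
CAD=np.array([.5487,.2622]); PSI=np.radians(72.6-180); TRAY=np.array([.5705,-.2425]); GZ=.036
def pose(c,psi,th,sg):
    """TCP pose for the caddy centre (30 mm up) at c, flap heading psi, tilt th (rad)"""
    f=np.array([np.cos(psi),np.sin(psi),0]);up=np.array([0,0,1.]);X=-f;Y=np.cross(up,X)
    T=Ro.from_rotvec(np.cross(up,f)*th)
    z=-up;y=sg*Y;x=np.cross(y,z)
    R=T*Ro.from_matrix(np.stack([x,y,z],1))
    return np.array(c)+T.apply(up)*(GZ-.03+.006), R.as_quat()
def centre_from_lip(lip,psi,th):
    f=np.array([np.cos(psi),np.sin(psi),0]);up=np.array([0,0,1.])
    T=Ro.from_rotvec(np.cross(up,f)*th)
    return np.array(lip)-T.apply(.045*f-.03*up)
E
python3 - <<'E'
from h import *
print(r.tip_extent)
for sg in(1,-1):
    q=r.solve_ik(*pose([*CAD,.03],PSI,0,sg)); print("grasp",sg,None if q is None else np.round(q,2))
    q=r.solve_ik(*pose([*CAD,.15],PSI,0,sg)); print("up",sg,None if q is None else np.round(q,2))
    for deg in range(-200,1,20):
        psi=np.radians(deg);f=np.array([np.cos(psi),np.sin(psi)])
        out=[]
        for th in(0,25,45,55):
            c=centre_from_lip([*(TRAY-.03*f),.055],psi,np.radians(th))
            q=r.solve_ik(*pose(c,psi,np.radians(th),sg)); out.append(None if q is None else np.round(q,1).tolist())
        print(sg,deg,out)
E
```

```text
0.025
grasp 1 [ 0.32  0.72  1.52 -0.    0.9  -2.52]
up 1 [ 0.32  0.58  1.41 -0.    1.15 -2.52]
1 -200 [[-0.5, 0.8, 1.2, -0.0, 1.2, -1.7], [-0.5, 0.6, 1.7, 0.2, 0.5, -1.9], None, [-0.6, 0.6, 2.1, 2.7, 0.5, 1.8]]
1 -180 [[-0.5, 0.8, 1.2, -0.0, 1.2, -2.0], [-0.6, 0.6, 1.6, 0.4, 0.6, -2.5], [-0.7, 0.6, 1.9, 1.6, 0.5, 2.6], [-0.8, 0.6, 2.1, 2.0, 0.7, 2.1]]
1 -160 [[-0.4, 0.8, 1.3, -0.0, 1.1, -2.4], [-0.6, 0.6, 1.6, 0.5, 0.7, -2.9], [-0.8, 0.6, 1.8, 1.2, 0.8, 2.6], [-0.9, 0.7, 1.9, 1.5, 0.9, 2.3]]
1 -140 [[-0.4, 0.7, 1.3, -0.0, 1.1, -2.7], [-0.6, 0.6, 1.5, 0.5, 0.9, 3.1], [-0.8, 0.7, 1.7, 1.0, 1.0, 2.6], [-0.9, 0.7, 1.7, 1.1, 1.1, 2.4]]
1 -120 [[-0.4, 0.7, 1.4, -0.0, 1.1, -3.0], [-0.6, 0.7, 1.5, 0.5, 1.1, 2.8], [-0.8, 0.8, 1.5, 0.8, 1.3, 2.5], [-0.9, 0.8, 1.5, 0.9, 1.4, 2.4]]
1 -100 [[-0.4, 0.6, 1.5, -0.0, 1.0, 2.9], [-0.6, 0.7, 1.4, 0.4, 1.3, 2.5], [-0.8, 0.8, 1.3, 0.6, 1.5, 2.4], [-0.8, 0.9, 1.2, 0.7, 1.7, 2.3]]
1 -80 [[-0.4, 0.6, 1.6, -0.0, 1.0, 2.5], [-0.6, 0.7, 1.3, 0.3, 1.4, 2.3], [-0.7, 0.9, 1.1, 0.5, 1.8, 2.2], [-0.7, 1.0, 1.0, 0.6, 1.9, 2.2]]
1 -60 [[-0.5, 0.6, 1.6, -0.0, 0.9, 2.2
[... 1485 characters left out ...]
0, 1.0, -0.6], [-0.6, 0.7, 1.3, 0.3, 1.4, -0.9], [-0.7, 0.9, 1.1, 0.5, 1.8, -1.0], [-0.7, 1.0, 1.0, 0.6, 1.9, -0.9]]
-1 -60 [[-0.5, 0.6, 1.6, -0.0, 0.9, -1.0], [-0.6, 0.8, 1.3, 0.2, 1.5, -1.2], [-0.6, 1.0, 0.9, 0.3, 1.9, -1.2], [-0.7, 1.1, 0.8, 0.4, 2.1, -1.1]]
-1 -40 [[-0.5, 0.6, 1.7, -0.0, 0.9, -1.4], [-0.5, 0.8, 1.2, 0.1, 1.6, -1.4], [-0.6, 1.0, 0.8, 0.1, 2.0, -1.4], [-0.6, 1.2, 0.6, 0.1, 2.3, -1.4]]
-1 -20 [[-0.5, 0.6, 1.7, -0.0, 0.9, -1.8], [-0.5, 0.8, 1.2, -0.1, 1.6, -1.7], [-0.5, 1.0, 0.8, -0.1, 2.1, -1.7], [-0.5, 1.2, 0.6, -0.1, 2.3, -1.7]]
-1 0 [[-0.6, 0.6, 1.7, -0.0, 0.9, -2.2], [-0.5, 0.8, 1.2, -0.2, 1.5, -2.0], [-0.4, 1.0, 0.9, -0.3, 2.0, -2.0], [-0.4, 1.2, 0.7, -0.4, 2.2, -2.0]]
```

```bash
python3 - <<'E'
from h import *
r.reach(*pose([*CAD,.14],PSI,0,-1))
print("down",r.move_straight(pose([*CAD,.03],PSI,0,-1)[0],speed=.12,max_force=15))
command_gripper(.04,force=40)
s=r.read_state();print(s["time_s"],s["grip_width"],s["eef_pos"],s["contact_force"])
r.move_straight(pose([*CAD,.055],PSI,0,-1)[0],speed=.1)
s=r.read_state();print(s["time_s"],s["grip_width"],s["eef_pos"],s["contact_force"],s["torque"])
for n in ("scene","top"):
    p,d=optics.get_image(n); cv2.imwrite(f"pics/{n}1.png",p[:,:,::-1])
E
```

```text
down False
3.3083 0.059554801954496875 [0.54911072 0.26235262 0.04294465] [-0.54007437  0.6191357   7.04097261]
3.7083 0.05993788163656446 [0.5486495  0.26218222 0.06692492] [ 0.93516689 -0.28860013 -2.84038567] [-0.05334245  0.02410161  0.0350609 ]
```

View pics/scene1.png

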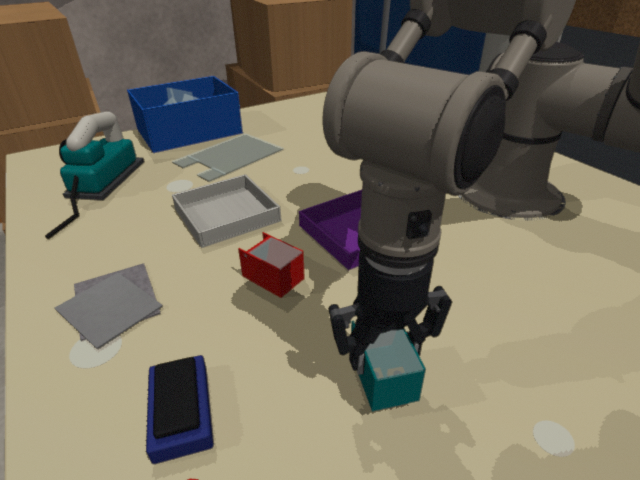

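The scene view shows the caddy held between the pads at (390,370), flap shut. Next I carry it over the tray, high above the red caddy, then tip it in steps.

```bash
cat >> h.py <<'E'
P2=np.radians(-90); F2=np.array([0,-1.]); LIP=np.array([*(TRAY-.035*F2),.06])
def tp(deg): 
    th=np.radians(deg); return pose(centre_from_lip(LIP,P2,th),P2,th,-1)
E
python3 - <<'E'
from h import *
r.move_straight(pose([*CAD,.18],PSI,0,-1)[0],speed=.2)
p,q=tp(0); a=p.copy(); a[2]=pose([0,0,.18],0,0,-1)[0][2]
r.move_straight(a,q,speed=.2)
r.move_straight(p,speed=.12)
print(r.read_state()["time_s"])
for d in (10,20):
    r.reach(*tp(d)); s=r.read_state();print(d,s["time_s"],s["grip_width"],np.round(s["eef_pos"]-tp(d)[0],4))
for n in ("scene","top"):
    p,d=optics.get_image(n); cv2.imwrite(f"pics/{n}2.png",p[:,:,::-1])
E
```

```text
7.7583
10 8.0417 0.059565611927909524 [ 0.0005 -0.0023  0.0009]
20 8.3083 0.05969357838092205 [-0.0002 -0.0015 -0.0004]
```

View pics/scene2.png

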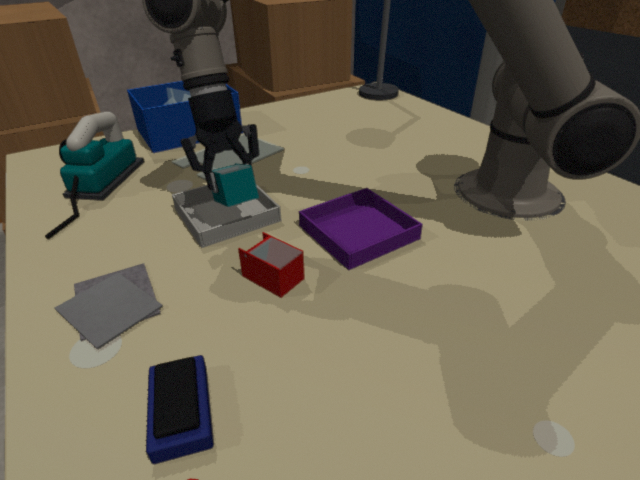

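View pics/top2.png

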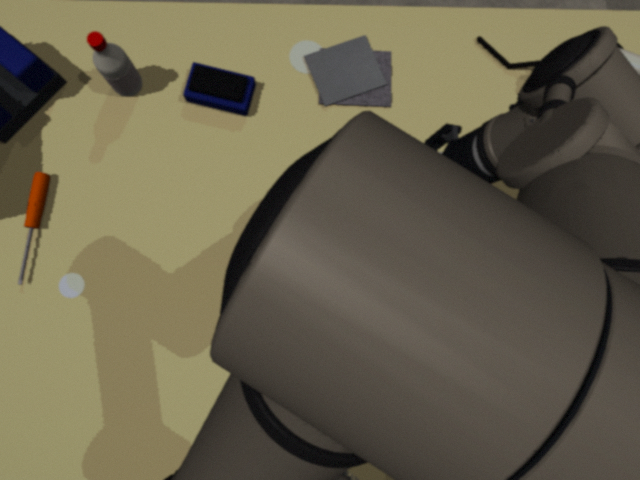

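Scene: the caddy is tilted over the aluminium tray at about (235,185). The arm blocks the top view, so I'll continue in small steps.

```bash
python3 - <<'E'
from h import *
L=[]
for d in (26,31,36,41,45):
    r.reach(*tp(d)); r.hold(.6); s=r.read_state();print(d,s["time_s"],s["grip_width"],np.round(s["contact_force"],2),np.round(s["eef_pos"]-tp(d)[0],4))
    p,_=optics.get_image("scene"); L.append(cv2.resize(p[120:250,150:290,::-1],None,fx=1.9*1,fy=1.9,interpolation=cv2.INTER_CUBIC))
L.append(L[-1]*0)
cv2.imwrite("pics/tilt.png",np.vstack([np.hstack(L[:3]),np.hstack(L[3:])]))
E
```

```text
26 9.2583 0.05971791553285054 [ 0.32 -0.65 -2.6 ] [0.     0.     0.0001]
31 10.1583 0.05951836853073771 [-0.18  0.51 -1.73] [0.     0.0001 0.    ]
36 11.0583 0.059557336327434984 [-0.55 -0.15 -2.42] [0.     0.0001 0.0001]
41 11.9583 0.05954456884063 [ 0.62 -0.44 -2.02] [0.     0.0001 0.0001]
45 12.8583 0.0596298102793706 [-0.41 -0.17 -2.62] [0.     0.0001 0.0001]
```

View pics/tilt.png

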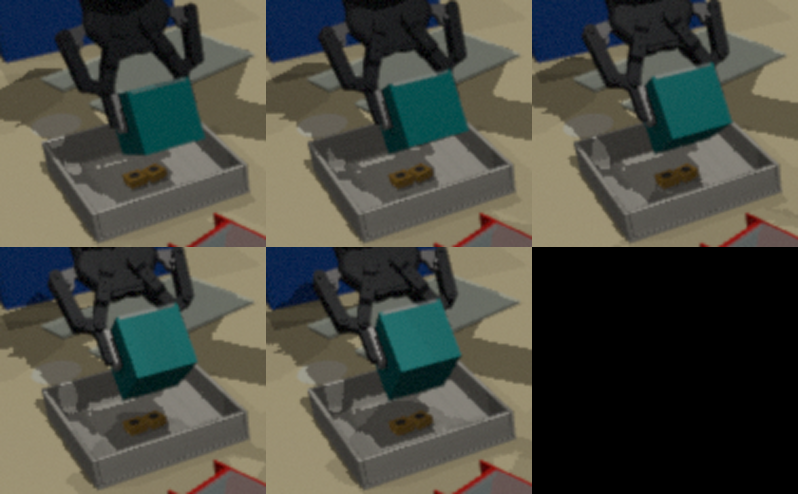

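Both nuts are in the tray, side by side; they were already out at 26°. Next I lift, level the caddy, and take it back to its clear starting spot.

```bash
python3 - <<'E'
from h import *
p,q=tp(45); p=p+[0,0,.08]; r.move_straight(p,speed=.15)
p,q=tp(0); p[2]=pose([0,0,.18],0,0,-1)[0][2]; r.move_straight(p,q,speed=.1)
r.move_straight(pose([*CAD,.18],PSI,0,-1)[0],pose([*CAD,.18],PSI,0,-1)[1],speed=.2)
r.move_straight(pose([*CAD,.045],PSI,0,-1)[0],speed=.12)
r.hold(.3)
s=r.read_state();print(s["time_s"],s["grip_width"],s["eef_pos"])
p,_=optics.get_image("scene"); cv2.imwrite("pics/scene3.png",p[:,:,::-1])
E
```

```text
18.375 0.05958393386485668 [0.54886346 0.262283   0.05742467]
```

View pics/scene3.png

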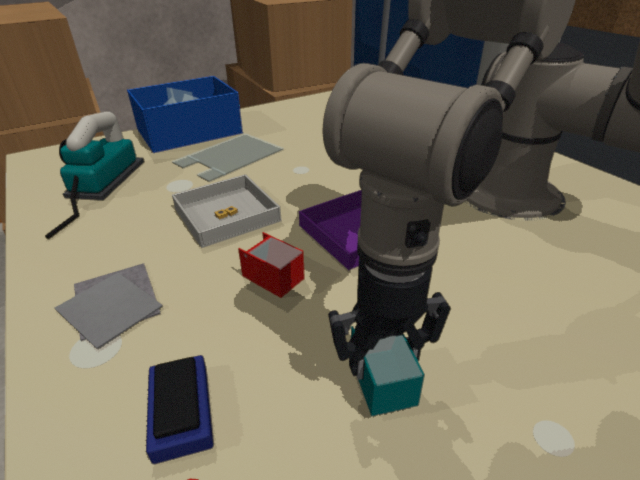

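Scene: the nuts are in the tray at (227,212), and the caddy is level at (392,378), about 15 mm above the bench. I'll lower it gently until it touches, then release.

```bash
python3 - <<'E'
from h import *
print("touch",r.move_straight(pose([*CAD,.028],PSI,0,-1)[0],speed=.02,max_force=6))
s=r.read_state();print(s["time_s"],s["eef_pos"],s["contact_force"])
w0=s["grip_width"]
for w in (.064,.07,.085): command_gripper(w)
r.hold(.2)
r.move_straight(pose([*CAD,.16],PSI,0,-1)[0],speed=.1)
r.movej([1.159,.342,1.524,0,1.275,-.146]); r.hold(.3)
s=r.read_state();print(s["time_s"],s["grip_width"],s["contact_force"])
for n in ("scene","top"):
    p,d=optics.get_image(n); cv2.imwrite(f"pics/{n}4.png",p[:,:,::-1]); C=cloud(n,d)
    m=np.zeros(d.shape,bool); m[(slice(165,245),slice(110,210)) if n=="top" else (slice(320,425),slice(340,430))]=True
    Y=C[m&(d>0)&(C[...,2]>.05)&(C[...,2]<.1)]; print(n,cv2.minAreaRect((Y[:,:2]*1000).astype(np.float32)),np.percentile(Y[:,2],[5,50,99]))
E
```

```text
touch True
19.1 [0.54850171 0.26210292 0.04291657] [-0.28890422 -0.29136461  4.49652065]
23.575 0.08481177513175495 [-0.01440159  0.96446412  0.17733275]
scene ((547.6505737304688, 262.58380126953125), (91.63833618164062, 60.705135345458984), 72.55643463134766) [0.0535435  0.06042656 0.06224703]
top ((549.1923217773438, 260.96575927734375), (91.19447326660156, 60.319358825683594), 72.72744750976562) [0.05620148 0.05956395 0.06249627]
```

View pics/scene4.png

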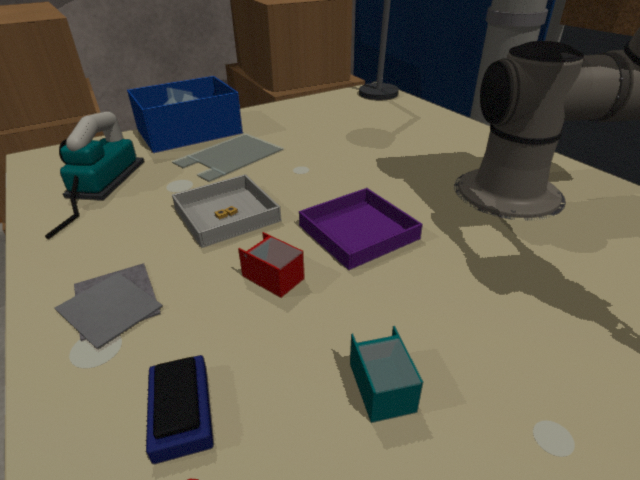

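View pics/top4.png

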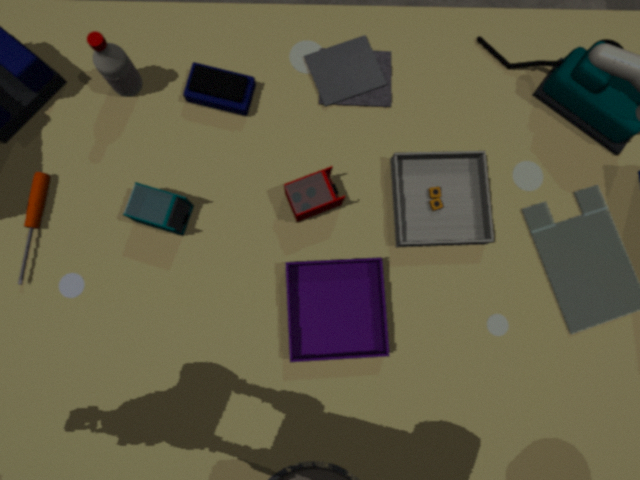

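Both views show the two nuts in the aluminium tray, at top (436,198) and scene (227,212). The caddy is empty and upright at its old spot, top (158,208), and nothing else has moved.

```bash
python3 -c "
from workcell import r
r.finish_job()"
```

```text
the job is handed in; nothing more can be done
```

The job is done and handed in: both brass nuts are in the aluminium tray, and the teal caddy is back on the bench, upright and empty. It took about 24 s of the 48 s allowed.

- **Tipping:** I gripped the caddy by its side walls and tipped it over the tray, flap end down. Both nuts were already out in the first picture, at 26°. I had queued the tilt in steps, so it carried on to 45° before I looked. That was further than needed, but still inside the stated 25–45° range and nowhere near upside down.
- **Setting down:** I put the caddy back at its starting spot, lowering it at 20 mm/s until it touched, then let go and moved the arm clear.
- **Last checks:** Both cameras show the two nuts lying near the middle of the tray. The caddy's top measures about 60 mm high, within about 1 mm of its starting position. The red caddy and purple tray have not moved, and the gripper is open with nothing near it. No check failed; the two cameras differed by about 2 mm on the caddy's position, in line with their calibration.

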